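Hold the polishing hood's sprung visor at its working mark

TASK

A ring has dropped inside the polishing hood and a colleague will reach in for it. First, with the visor still shut, pull the catch tray under the hood out to its stop, then lift the sprung visor until the orange pointer stands in the green band of the dial and finish while still holding it there with the gripper, as it snaps shut when let go. Do not let the pointer go up into the red, leave the tray fully out, and leave the ring and the other things on the bench where they are.

Things in the scene. Friction and masses are not known exactly. Their poses are not given: they have to be found in the camera images.
- hood: White steel polishing hood, fixed: 380 mm deep (own x), 300 wide (own y), 248 tall. Origin: centre of its underside; own -x is its front, z up. The front 120 mm is a low apron 70 mm high; behind it side walls rise from 122 to 243 mm under the sloping visor. Outside the right (own -y) wall an orange pointer sweeps forward over a dial as the visor rises: black, green with white middle line, black, red.
- tray (a joint): Aluminium catch tray (215 x 250 x 45 mm) in the hood's base with a steel front; slides out along the hood's own -x. Value in m: 0 shut, 0.11 at its stop. May start up to 30 mm open. Needs about 2 N to move and stays where it is left.
- tray_handle (a point): Middle of the tray's black bar handle: round bar 10 mm thick, 100 mm long, along the hood's own y, 42 mm above the bench, 40 mm in front of the tray's front (35 mm clear behind it). With the tray shut at (-0.246, 0, 0.042) in the hood's frame; moves along the hood's -x with the tray.
- visor (a joint): Clear visor (250 mm from hinge to lower edge, 284 wide, about 0.35 kg) on a spring hinge along the hood's own y through (0.14, 0, 0.245) in its frame. Value in rad: 0 shut (sloping 0.506 rad down to the front), grows as the lower edge rises, stop 1.2. Green band 0.52 to 0.68, white line 0.60, red from 0.80. Shuts itself when let go; lifting at its handle takes 4 N near shut, 6 N in the green.
- visor_handle (a point): Middle of the visor's black bar handle: round bar 12 mm thick, 100 mm long, along the hood's own y, 25 mm beyond the visor's lower edge and 30 mm out from the hinge plane (275 mm from the hinge along the visor); some 25 mm free all round. In the hood's frame: shut (-0.115, 0, 0.138), at the white line (-0.131, 0, 0.301). The bar turns with the visor.
- ring: Gold ring, 23 mm outside diameter, 6 mm high, lying on the floor of the hood under the visor (floor 70 mm above the bench). Origin: centre of its underside. To be left alone.
- bur_box: Open clear plastic box of brushes and mops, 105 x 85 x 40 mm, on the bench. Origin: centre of its underside. To be left alone.
- caliper: Digital caliper lying on the bench, 190 mm long (own x), 80 mm across the jaws, 12 mm high. Origin: centre of its underside. To be left alone.
- bur_rack: White round rack of burs, 110 mm in diameter, 100 mm tall with the burs. Origin: centre of its underside. To be left alone.

How it is judged:
By the outcome, as a careful person would: the job done as asked, in the order asked, and still so for the second after the job is handed in, while the arm keeps its last pose, push and grip.
It also fails if it takes over 61 s, if anything falls off the work surface, if the arm or the gripper's body presses on something with over 40 N, if the wrist force passes 120 N, or if a joint passes its speed limit or range.

ROBOT

A 6-joint arm with a two-finger parallel gripper is mounted at the origin on the work surface. World frame = base frame: x ahead of the robot, y to its left, z up, the work surface at z = 0. Lengths are in m, angles in rad, forces in N, time in s.
With the tool pointing down it reaches from about 0.425 to 0.95 m from the base axis. Payload 3.5 kg.
Tool frame: the origin (TCP) lies on the centre line of the jaws, within the pads' length; the fingertips stand 14 mm ahead of it and the grasp point (between the pads) lies 5 mm behind it (ctrl.finger_overhang is the distance from the TCP to the fingertips, in m); z points along the fingers, y is the line along which they close (so a half turn about z gives the same grasp; the last joint's range is limited). The gripper opens to 85 mm and grips with 20 to 120 N. Pads are 22 mm wide; open, the fingers measure 114 mm over their backs; the gripper's body (76 mm by 85 mm) begins 54 mm behind the grasp point. The pads swing forward as they close: fully open they stand 13 mm farther back than shut.
Start: joints at [1.068, 0.286, 1.577, -0, 1.279, -0.15], TCP at [0.233, 0.633, 0.245] pointing down, gripper open.
Joint ranges: [-2.77, 2.77], [-0.9, 2.22], [0.21, 2.48], [-1.53, 4.67], [0.24, 2.81], [-2.84, 2.84]. Speed limits (rad/s): [2.79, 2.79, 3.14, 3.14, 3.14, 3.14].

INTERFACE

Orientations are given as a unit quaternion [x, y, z, w].
In Python, from plant import ctrl gives the robot as it stands.
- The arm moves only by the tool send_rows, never from a script. Its argument "moves" is text: rows parted by semicolons, each of 7 numbers parted by spaces: the turn, a rotation vector about the tool's x, y, z in units of 360 degrees (1.0 is 360 degrees), then the shift along the tool's x, y, z in units of 20 cm (1.0 is 20 cm), then the gripper's target within -1 to 1 (fully open at 1, half-way at 0, shut at -1). A call has 1 to 12 rows; each row is the pose to reach, as a shift and turn from the pose commanded when the call began, along the tool's axes at that moment, turning the shorter way round; what a row does not reach only later rows make up. A row lasts 1/8 s, in which the tool goes at most 62.5 mm and 10.7 degrees, less where a joint would pass 70% of its speed; a pose out of reach is approached as far as the arm can. A call with a number of a shift or a turn outside -1 to 1 is refused whole. A call with a gripper value outside its range is refused whole. The fingers move at their own pace and stop on an object; "newtons" is the grip in N (left out, the last holds). Time passes only in rows, so rows that repeat a pose let the fingers close. It gives the time, the measured TCP pose, the force, the opening and the grip force at its end, in the units of the state.
- ctrl.get_state(): the state, without advancing time (a new reading comes with each control period).
- ctrl.read_camera(name): name is "scene" or "top"; returns a dict with "image" (400x640x3 uint8, red, green, blue), "fovy" (degrees; the focal length in pixels is half the picture's height over the tangent of half this angle, whatever the lens; pixels are square), "cx", "cy" (the principal point, pixels), "extrinsics" (4x4, takes a point from camera to world coordinates). Camera axes: x right, y up, looking along -z (the intrinsics and any distortion apply to the point x, -y, -z); pixel columns grow to the right and rows downward; lengths in m; the calibration is good to about 2 mm. A picture is of the moment at which its call begins. There is no depth.
- ctrl.sign_off(): hands the job in; it is judged then, once.
The state is a dict: "time": time; "qpos": joint angles; "dq": joint speeds; "joint_efforts": joint torques, N m; "eef_pos": TCP position; "tcp_rot": TCP orientation; "contact_force": force on the tool from outside, world axes, zero at the start; "wrist_torque": the same for the moment, N m; "opening": opening from 0.0 (shut) to 1.0 (fully open); "finger_force": force on a finger pad.
Only numpy, scipy, OpenCV 4.12 (cv2) and the standard library are available. Lean on these libraries where they do the work, as an engineer would, in place of code of your own. Each camera call takes 0.05 s, during which the arm holds its last target. There are 200 camera calls.

## Working session

There is one attempt and no reset: what is moved stays moved. The work goes in short steps, Python scripts to look and compute and a tool call to move; the robot and the scene stay as the last step left them, time stands still between calls to the robot, and variables do not carry over. Pictures are saved under pics/ and viewed, at most 10 in all, crops included, and the job is handed in when it is done.

Besides the shell and the picture viewer there is one more tool, called after "Request:" as name(argument=value, ...), one argument or row to a line, values as JSON. send_rows: Moves the arm, as the interface text tells. Its arguments: {"type":"object","properties":{"moves":{"type":"string"},"newtons":{"type":"number"}},"required":["moves"]}

```bash
mkdir -p pics; ls; python3 - <<'E'
from plant import ctrl
import cv2,numpy as np
for n in("scene","top"):
    r=ctrl.read_camera(n); cv2.imwrite(f"pics/{n}0.png",r["image"][:,:,::-1])
    print(n,r["fovy"],r["cx"],r["cy"],np.round(r["extrinsics"],3).tolist(),[k for k in r])
print(ctrl.get_state())
E
```

```text
pics
scene 56.562240638348705 317.6715655443825 200.99992276008544 [[0.268, -0.67, 0.692, 1.444], [0.963, 0.195, -0.184, -0.202], [-0.012, 0.716, 0.698, 1.06], [0.0, 0.0, 0.0, 1.0]] ['image', 'fovy', 'cx', 'cy', 'extrinsics']
top 45.52475846586026 317.27659074343535 207.13483999910193 [[0.001, 0.989, -0.148, 0.396], [-1.0, -0.002, -0.023, 0.016], [-0.023, 0.148, 0.989, 1.422], [0.0, 0.0, 0.0, 1.0]] ['image', 'fovy', 'cx', 'cy', 'extrinsics']
{'time': 0.1, 'qpos': array([ 1.06804111e+00,  2.87085197e-01,  1.57803735e+00,  3.03276330e-05,
        1.27861633e+00, -1.50001114e-01]), 'dq': array([ 0.00039822, -0.00285722, -0.00325916,  0.00068677, -0.00011059,
       -0.00196398]), 'joint_efforts': array([ 3.11286149e-04, -4.07299376e+01, -2.93696845e+01, -1.64899266e-04,
        3.45074463e-03, -1.01053493e-05]), 'eef_pos': array([0.23289047, 0.63294455, 0.24407641]), 'tcp_rot': array([ 1.75468205e-01,  9.84484513e-01, -1.01180683e-03, -3.57805003e-04]), 'contact_force': array([ 0.75817224, -0.15166701, -0.37231002]), 'wrist_torque': array([ 0.02417024, -0.02400461,  0.02903018]), 'finger_force': 0.0, 'opening': 0.9993450466964118}
```

View pics/scene0.png

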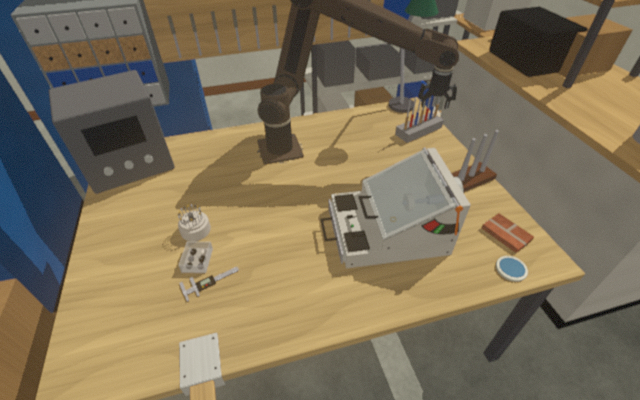

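View pics/top0.png

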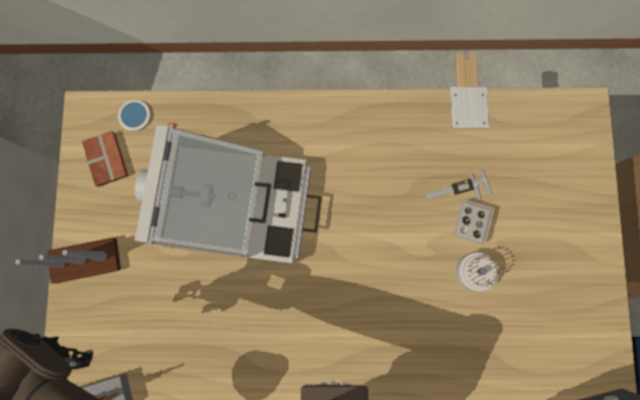

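The scene view shows the hood at about (400,215), with its front to the left and the dial facing the camera. In the top view the tray bar is near (312,213), the visor bar near (262,202), and the hood front faces the image right. Next I'll zoom in to get pixels.

```bash
cat > h.py <<'E'
from plant import ctrl
import cv2,numpy as np
def ray(c,u,v):
    f=200/np.tan(np.radians(c["fovy"]/2)); E=np.array(c["extrinsics"])
    return E[:3,3],E[:3,:3]@np.array([(u-c["cx"])/f,-(v-c["cy"])/f,-1])
def onplane(c,u,v,z):
    o,d=ray(c,u,v); return o+d*(z-o[2])/d[2]
E
python3 - <<'E'
from h import *
r=ctrl.read_camera("top")
a=cv2.resize(r["image"][110:270,230:340,::-1],None,fx=3.6,fy=3.6,interpolation=cv2.INTER_CUBIC)
s=ctrl.read_camera("scene")
b=cv2.resize(s["image"][180:270,310:400,::-1],None,fx=4,fy=4,interpolation=cv2.INTER_CUBIC)
w=np.zeros((576,396+360,3),np.uint8); w[:,:396]=a[:576]; w[:360,396:]=b
cv2.imwrite("pics/crop1.png",w)
for n,p,z in [("tray mid",(312,213),.042),("visor mid",(262,202),.138),("frontR",(307,160),.07),("frontL",(294,262),.07)]:
    print(n,onplane(r,*p,z).round(3))
E
```

```text
tray mid [0.586 0.063 0.042]
visor mid [0.603 0.197 0.138]
frontR [0.738 0.077 0.07 ]
frontL [0.442 0.113 0.07 ]
```

View pics/crop1.png

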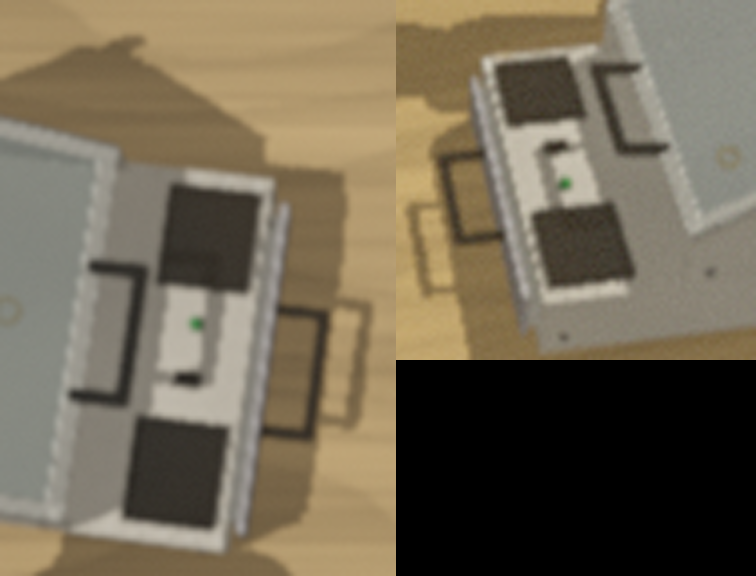

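The crop shows the tray bar at the right of the tray front, ends at about (323,312) and (309,437), and the visor bar with ends at (141,267) and (123,402). The scene half shows the same bars. I'll triangulate both.

```bash
python3 - <<'E'
from h import *
r=ctrl.read_camera("top"); s=ctrl.read_camera("scene")
T=lambda x,y:(230+x/3.6,110+y/3.6); S=lambda x,y:(310+(x-396)/4,180+y/4)
def tri(a,b):
    o,d=ray(r,*a);p,e=ray(s,*b)
    t=np.linalg.lstsq(np.c_[d,-e],p-o,rcond=None)[0]; A=o+d*t[0];B=p+e*t[1]
    return (A+B)/2,np.linalg.norm(A-B)
for n,a,b,z in [("tray",T(323,312),S(458,241),.042),("tray",T(309,437),S(445,155),.042),("vis",T(141,267),S(622,150),.138),("vis",T(123,402),S(598,68),.138)]:
    P,g=tri(a,b); print(n,P.round(3),round(g,3),"top",onplane(r,*a,z).round(3),"scene",onplane(s,*b,z).round(3))
for q in [(274,178),(224,550)]: print("apron",onplane(r,*T(*q),.07).round(3))
E
```

```text
tray [0.634 0.04  0.043] 0.001 top [0.634 0.041 0.042] scene [0.633 0.04  0.042]
tray [0.532 0.055 0.045] 0.005 top [0.532 0.052 0.042] scene [0.53  0.058 0.042]
vis [0.653 0.178 0.138] 0.001 top [0.653 0.178 0.138] scene [0.652 0.179 0.138]
vis [0.55  0.193 0.136] 0.005 top [0.549 0.19  0.138] scene [0.552 0.195 0.138]
apron [0.739 0.08  0.07 ]
apron [0.44  0.118 0.07 ]
```

Request:
send_rows(
  moves="0 0 0 0 0 -0.3 1;0 0 0 0 0 -0.6 1;0 0 0 0 0 -0.9 0.5;0 0 0 -0.22 -0.18 -0.9 0;0 0 0 -0.44 -0.35 -0.9 -0.2;0 0 0 -0.66 -0.53 -0.9 -0.2;0 0 0 -0.88 -0.71 -0.9 -0.2;0 0 0 -0.88 -0.71 -0.9 -0.2",
)

```text
time: 1.3
eef_pos: [0.351, 0.4368, 0.4258]
tcp_rot: [0.178, 0.984, 0.0, 0.0]
contact_force: [-0.5, -0.2, 0.5]
opening: 0.405
finger_force: 0.0
```

Request:
send_rows(
  moves="0 0 0 -0.22 -0.18 0 -0.2;0 0 0 -0.44 -0.35 0 -0.2;0 0 0 -0.66 -0.53 0 -0.2;0 0 0 -0.88 -0.71 0 -0.2;0 0 0 -0.88 -0.71 0 -0.2",
)

```text
time: 1.92
eef_pos: [0.4667, 0.2434, 0.4249]
tcp_rot: [0.178, 0.984, -0.0, -0.0]
contact_force: [-0.4, 0.0, -0.4]
opening: 0.402
finger_force: 0.0
```

Request:
send_rows(
  moves="0 0 -0.01 -0.22 -0.18 0 -0.2;0 0 -0.02 -0.44 -0.35 0 -0.2;0 0 -0.03 -0.66 -0.53 0 -0.2;0 0 -0.035 -0.88 -0.71 0 -0.2;0 0 -0.035 -0.88 -0.71 0 -0.2;0 0 -0.035 -0.88 -0.71 0 -0.2",
)

```text
time: 2.68
eef_pos: [0.5814, 0.0529, 0.4251]
tcp_rot: [0.066, 0.998, 0.001, -0.0]
contact_force: [0.6, 0.1, 0.2]
opening: 0.398
finger_force: 0.0
```

Request:
send_rows(
  moves="0 0 0 0 -0.025 0.3 -0.2;0 0 0 0 -0.025 0.6 -0.2;0 0 0 0 -0.025 0.9 -0.2;0 0 0 0 -0.025 1 -0.2;0 0 0 0 -0.025 1 -0.2;0 0 0 0 -0.025 1 -0.2",
)

```text
time: 3.42
eef_pos: [0.5826, 0.0467, 0.2289]
tcp_rot: [0.066, 0.998, -0.0, 0.003]
contact_force: [0.2, 0.4, 1.0]
opening: 0.398
finger_force: 0.0
```

Request:
send_rows(
  moves="0 0 0 0 0 0.2 -0.2;0 0 0 0 0 0.4 -0.2;0 0 0 0 0 0.55 -0.2;0 0 0 0 0 0.65 -0.2;0 0 0 0 0 0.75 -0.2;0 0 0 0 0 0.85 -0.2;0 0 0 0 0 0.93 -0.2;0 0 0 0 0 0.93 -0.2",
)

```text
time: 4.42
eef_pos: [0.5797, 0.0464, 0.0376]
tcp_rot: [0.066, 0.998, 0.0, -0.002]
contact_force: [-1.5, -1.0, -0.2]
opening: 0.396
finger_force: 0.0
```

Request:
send_rows(
  moves="0 0 0 0 0 0 -0.5;0 0 0 0 0 0 -0.8;0 0 0 0 0 0 -1;0 0 0 0 0 0 -1;0 0 0 0 0 0 -1;0 0 0 0 0 0 -1",
  newtons=40,
)

```text
time: 5.18
eef_pos: [0.5816, 0.0463, 0.0403]
tcp_rot: [0.066, 0.998, 0.0, 0.001]
contact_force: [0.0, 0.7, 5.6]
opening: 0.096
finger_force: 39.4
```

Request:
send_rows(
  moves="0 0 0 0 -0.06 0 -1;0 0 0 0 -0.14 0 -1;0 0 0 0 -0.22 0 -1;0 0 0 0 -0.3 0 -1;0 0 0 0 -0.38 0 -1;0 0 0 0 -0.44 0 -1;0 0 0 0 -0.47 0 -1;0 0 0 0 -0.47 0 -1",
)

```text
time: 6.18
eef_pos: [0.5693, -0.0482, 0.0403]
tcp_rot: [0.067, 0.998, -0.001, 0.001]
contact_force: [0.4, -1.1, 5.0]
opening: 0.097
finger_force: 39.6
```

Request:
send_rows(
  moves="0 0 0 0 -0.02 0 -1;0 0 0 0 -0.04 0 -1;0 0 0 0 -0.05 0 -1;0 0 0 0 -0.05 0 -1",
)

```text
time: 6.68
eef_pos: [0.5686, -0.0539, 0.0403]
tcp_rot: [0.068, 0.998, 0.003, 0.002]
contact_force: [3.4, 12.2, 6.3]
opening: 0.103
finger_force: 39.8
```

Request:
send_rows(
  moves="0 0 0 0 -0.015 0 -1;0 0 0 0 -0.015 0 -1;0 0 0 0 -0.015 0 -1",
)

```text
time: 7.05
eef_pos: [0.5685, -0.054, 0.0403]
tcp_rot: [0.068, 0.998, 0.006, 0.002]
contact_force: [5.5, 21.1, 6.1]
opening: 0.097
finger_force: 40.1
```

Request:
send_rows(
  moves="0 0 0 0 0.02 0 -1;0 0 0 0 0.02 0 -0.8;0 0 0 0 0.02 0 -0.5;0 0 0 0 0.02 0 -0.2;0 0 0 0 0.02 0 -0.2;0 0 0 0 0.02 0 -0.2",
)

```text
time: 7.8
eef_pos: [0.5668, -0.0561, 0.039]
tcp_rot: [0.067, 0.998, -0.0, -0.0]
contact_force: [0.7, 0.1, 0.6]
opening: 0.397
finger_force: 0.0
```

Request:
send_rows(
  moves="0 0 0 0 0 -0.1 -0.2;0 0 0 0 0 -0.25 -0.2;0 0 0 0 0 -0.5 -0.2;0 0 0 0 0 -0.75 -0.2;0 0 0 0 0 -0.98 -0.2;0 0 0 0 0 -0.98 -0.2;0 0 0 0 0 -0.98 -0.2",
)

```text
time: 8.68
eef_pos: [0.5669, -0.0558, 0.2358]
tcp_rot: [0.066, 0.998, -0.0, 0.0]
contact_force: [-0.0, -0.2, -1.0]
opening: 0.401
finger_force: 0.0
```

```bash
python3 - <<'E'
from h import *
s=ctrl.read_camera("scene")
b=cv2.resize(s["image"][120:280,280:480,::-1],None,fx=3,fy=3,interpolation=cv2.INTER_CUBIC)
cv2.imwrite("pics/after_tray.png",b)
print(ctrl.get_state()["eef_pos"])
E
```

```text
[ 0.56637424 -0.0556491   0.2345003 ]
```

View pics/after_tray.png

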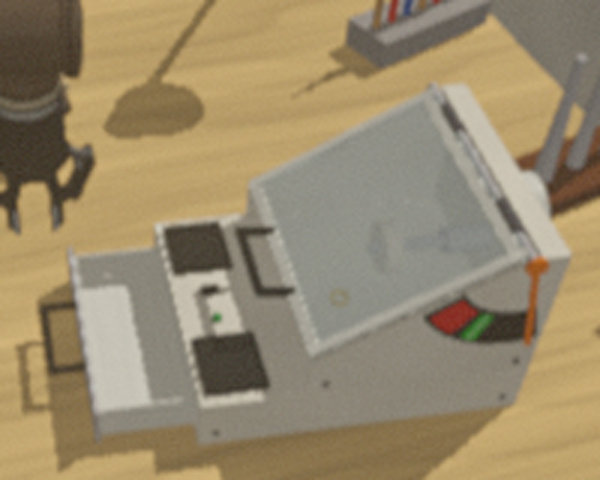

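The tray stands out at its stop, and the visor is shut with its pointer at (530,340), below the green at (478,327). Next I go to the visor bar.

Request:
send_rows(
  moves="0 0 0 0 0.2 0 -0.35;0 0 0 0 0.45 0 -0.35;0 0 0 0 0.7 0 -0.35;0 0 0 0 0.9 0 -0.35;0 0 0 0 1 0 -0.35;0 0 0 0 1 0 -0.35",
)

```text
time: 9.48
eef_pos: [0.5931, 0.1429, 0.234]
tcp_rot: [0.065, 0.998, -0.0, -0.001]
contact_force: [0.1, 0.1, -0.2]
opening: 0.326
finger_force: 0.0
```

Request:
send_rows(
  moves="0 0 0 -0.01 0.12 0 -0.35;0 0 0 -0.01 0.22 0 -0.35;0 0 0 -0.01 0.22 0 -0.35;0 0 0 -0.01 0.22 0 -0.35",
)

```text
time: 9.98
eef_pos: [0.6014, 0.185, 0.2352]
tcp_rot: [0.067, 0.998, -0.0, -0.0]
contact_force: [-0.0, -0.6, -0.3]
opening: 0.324
finger_force: 0.0
```

```bash
python3 - <<'E'
from h import *
s=ctrl.read_camera("scene")
b=cv2.resize(s["image"][140:240,320:440,::-1],None,fx=5,fy=5,interpolation=cv2.INTER_CUBIC)
cv2.imwrite("pics/over_visor.png",b)
print(ctrl.get_state()["eef_pos"])
E
```

```text
[0.60143684 0.18495465 0.23524781]
```

View pics/over_visor.png

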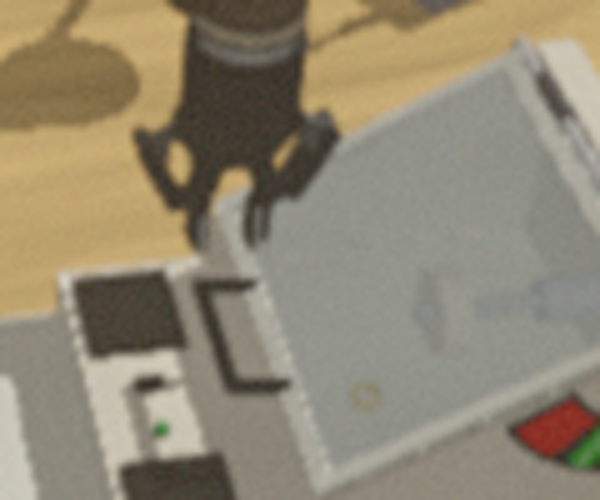

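The gripper stands open over the visor bar, whose near end is at about (255,385) in the crop and its far corner at (205,290). Descending now.

Request:
send_rows(
  moves="0 0 0 0 0 0.12 -0.35;0 0 0 0 0 0.25 -0.35;0 0 0 0 0 0.33 -0.35;0 0 0 0 0 0.4 -0.35;0 0 0 0 0 0.45 -0.35;0 0 0 0 0 0.5 -0.35;0 0 0 0 0 0.5 -0.35;0 0 0 0 0 0.5 -0.35",
)

```text
time: 11.02
eef_pos: [0.6019, 0.1859, 0.1359]
tcp_rot: [0.066, 0.998, 0.0, 0.0]
contact_force: [0.1, -0.1, 0.3]
opening: 0.328
finger_force: 0.0
```

Request:
send_rows(
  moves="0 0 0 0 0 0 -0.6;0 0 0 0 0 0 -0.8;0 0 0 0 0 0 -1;0 0 0 0 0 0 -1;0 0 0 0 0 0 -1;0 0 0 0 0 0 -1",
  newtons=60,
)

```text
time: 11.78
eef_pos: [0.6018, 0.1854, 0.1357]
tcp_rot: [0.066, 0.998, -0.0, 0.0]
contact_force: [0.1, -4.2, 4.5]
opening: 0.112
finger_force: 58.7
```

```bash
python3 - <<'E'
import numpy as np
# tool y=hood x, tool z=-z; bar rel. hinge shut, TCP 3mm beyond bar along tool z; rigid rotation about hinge
p=np.array([-.255,.138-.245-.003])
for t in np.arange(.075,.601,.075):
    c,s=np.cos(t),np.sin(t); q=np.array([c*p[0]+s*p[1],-s*p[0]+c*p[1]])-p
    print(f"{t:.3f} turn {t/2/np.pi:.4f} y {q[0]/.2:.3f} z {-q[1]/.2:.3f}")
E
```

```text
0.075 turn 0.0119 y -0.038 z -0.097
0.150 turn 0.0239 y -0.068 z -0.197
0.225 turn 0.0358 y -0.091 z -0.298
0.300 turn 0.0477 y -0.106 z -0.401
0.375 turn 0.0597 y -0.113 z -0.505
0.450 turn 0.0716 y -0.112 z -0.609
0.525 turn 0.0836 y -0.104 z -0.713
0.600 turn 0.0955 y -0.088 z -0.816
```

Request:
send_rows(
  moves="0.006 0 0 0 -0.02 -0.048 -1;0.012 0 0 0 -0.038 -0.097 -1;0.018 0 0 0 -0.053 -0.147 -1;0.024 0 0 0 -0.068 -0.197 -1;0.024 0 0 0 -0.068 -0.197 -1",
)

```text
time: 12.4
eef_pos: [0.6, 0.1723, 0.1741]
tcp_rot: [0.066, 0.995, -0.075, -0.004]
contact_force: [3.7, -3.0, -5.9]
opening: 0.114
finger_force: 58.9
```

```bash
python3 - <<'E'
import numpy as np
p0=np.array([-.255,-.110]);R=lambda t:np.array([[np.cos(t),np.sin(t)],[-np.sin(t),np.cos(t)]])
a=.15
for t in np.arange(.2,.601,.05):
    q=R(a).T@(R(t)@p0-R(a)@p0)
    print(f"{t:.3f} turn {(t-a)/2/np.pi:.4f} y {q[0]/.2:.3f} z {-q[1]/.2:.3f}")
E
```

```text
0.200 turn 0.0080 y -0.026 z -0.064
0.250 turn 0.0159 y -0.049 z -0.130
0.300 turn 0.0239 y -0.068 z -0.197
0.350 turn 0.0318 y -0.084 z -0.264
0.400 turn 0.0398 y -0.096 z -0.333
0.450 turn 0.0477 y -0.106 z -0.401
0.500 turn 0.0557 y -0.111 z -0.471
0.550 turn 0.0637 y -0.114 z -0.540
0.600 turn 0.0716 y -0.112 z -0.609
```

Request:
send_rows(
  moves="0.008 0 0 0 -0.026 -0.064 -1;0.016 0 0 0 -0.049 -0.13 -1;0.024 0 0 0 -0.068 -0.197 -1;0.032 0 0 0 -0.084 -0.264 -1;0.04 0 0 0 -0.096 -0.333 -1;0.048 0 0 0 -0.106 -0.401 -1;0.056 0 0 0 -0.111 -0.471 -1;0.064 0 0 0 -0.114 -0.54 -1;0.064 0 0 0 -0.114 -0.54 -1;0.072 0 0 0 -0.112 -0.609 -1;0.072 0 0 0 -0.112 -0.609 -1;0.072 0 0 0 -0.112 -0.609 -1",
)

```text
time: 13.9
eef_pos: [0.5995, 0.1679, 0.2967]
tcp_rot: [0.063, 0.953, -0.296, -0.02]
contact_force: [4.1, -5.4, -3.8]
opening: 0.113
finger_force: 59.3
```

```bash
python3 - <<'E'
from h import *
s=ctrl.read_camera("scene")
b=cv2.resize(s["image"][130:280,300:490,::-1],None,fx=4,fy=4,interpolation=cv2.INTER_CUBIC)
cv2.imwrite("pics/lifted.png",b)
st=ctrl.get_state();print(st["eef_pos"],st["contact_force"])
E
```

```text
[0.59943227 0.1678922  0.29661257] [ 3.8826789  -5.56480846 -4.70395123]
```

View pics/lifted.png

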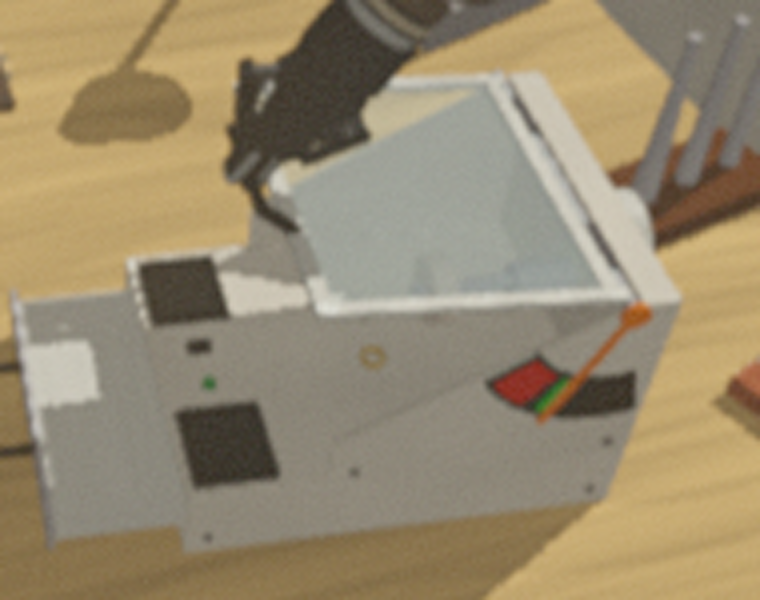

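The pointer tip at (543,418) lies at the lower edge of the visible green, around (553,398), though it stands off the wall and so looks shifted. I'll check the angle geometrically against the shut view.

```bash
python3 - <<'E'
from h import *
s=ctrl.read_camera("scene")
n=np.array([.991,-.132,0]);X=np.array([.132,.991,0]);O=np.array([.616,.2996,0])
def pt(u,v,off):
    o,d=ray(s,u,v); P=o+d*((off-(o-O)@n)/(d@n)); return np.array([(P-O)@X,P[2]])
A=lambda x,y:(280+x/3,120+y/3); B=lambda x,y:(300+x/4,130+y/4)
for off in(.15,.155,.16,.165):
    h=pt(*B(636,314),off); a0=pt(*A(528,340),off)-h; a1=pt(*B(543,418),off)-h
    an=lambda v:np.arctan2(-v[0],-v[1])
    print(off,h.round(3),"shut",an(a0).round(3),"now-shut",(an(a1)-an(a0)).round(3),np.hypot(*a1).round(3))
# dial band edges on wall plane; hub axis at (.14,.245)
for nm,q in [("green/black upper",(578,384)),("green/black lower",(553,413)),("red/green-side upper",(560,372)),("red/black lower",(532,408))]:
    v=pt(*B(*q),.151)-np.array([.14,.245]); print(nm,(an(v)-0).round(3),np.hypot(*v).round(3))
g=pt(*A(478,327),.151)-np.array([.14,.245]); print("green mid",an(g).round(3),np.hypot(*g).round(3))
E
```

```text
0.15 [0.145 0.24 ] shut -0.177 now-shut 0.587 0.124
0.155 [0.141 0.246] shut -0.177 now-shut 0.587 0.123
0.16 [0.138 0.251] shut -0.177 now-shut 0.587 0.123
0.165 [0.134 0.257] shut -0.177 now-shut 0.587 0.122
green/black upper 0.299 0.083
green/black lower 0.325 0.119
red/green-side upper 0.612 0.076
red/black lower 0.512 0.118
green mid 0.404 0.099
```

Three measures agree: the pointer angle gives 0.587 rad, the pointer lies at 0.410 against a green middle of 0.404, and the tool tilt is about 0.60. I'll let it settle briefly and hand in.

Request:
send_rows(
  moves="0 0 0 0 0 0 -1;0 0 0 0 0 0 -1;0 0 0 0 0 0 -1;0 0 0 0 0 0 -1",
)

```text
time: 14.5
eef_pos: [0.5994, 0.1679, 0.2966]
tcp_rot: [0.063, 0.953, -0.296, -0.02]
contact_force: [3.7, -4.3, -4.3]
opening: 0.115
finger_force: 59.3
```

```bash
python3 -c "
from plant import ctrl
print(ctrl.get_state()['eef_pos'],ctrl.sign_off())"
```

```text
the job is handed in; nothing more can be done
[0.59941951 0.16788313 0.29656271] None
```

With the visor still shut I pulled the tray out to its stop, then lifted the visor to about 0.59 rad (mid-green, never near the red) and handed in at about 14.5 s with the gripper still holding it.

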